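Load the rinsed vessels into the washer basket

ROBOT

A 6-joint arm with a two-finger parallel gripper is mounted at the origin on the work surface. World frame = base frame: x ahead of the robot, y to its left, z up, the work surface at z = 0. Lengths are in m, angles in degrees, forces in N, time in s.
With the tool pointing down it reaches from about 0.3 to 0.75 m from the base axis. Payload 8.5 kg.
Tool frame: the origin (TCP) lies midway between the tips of the shut fingers; the grasp point (between the pads) lies 19 mm behind it (env.grip_depth is the distance from the TCP to the grasp point, in m); x points along the fingers, y is the direction in which the jaws open and shut, and the axes are right-handed (so a half turn about x gives the same grasp; the last joint's range is limited). The gripper opens to 85 mm and grips with 20 to 120 N. Pads are 22 mm wide; open, the fingers measure 114 mm over their backs; the gripper's body (76 mm by 85 mm) begins 54 mm behind the grasp point. The pads swing forward as they close: fully open they stand 13 mm farther back than shut.
Start: joints at [-12.336, 21.807, 74.336, -0, 83.858, -12.336], TCP at [0.55, 0, 0.231] pointing down, gripper open.
Joint ranges: [-178.18, 178.18], [-50.72, 133.34], [12.68, 142.11], [-81.47, 261.47], [9.98, 163.14], [-165.26, 165.26]. Speed limits (degrees/s): [136.94, 136.94, 180, 180, 180, 180].

INTERFACE

Orientations are given as a 3x3 rotation matrix whose columns are the frame's x, y, z axes.
In Python, from rig import env gives the robot as it stands.
- The arm moves only by the tool play_rows, never from a script. Its arguments are lists of equal length, an entry for each row: "travel": the shift along the world's x, y, z in cm, a list of three; "rotation": the turn, a rotation vector about the world's x, y, z in rad, a list of three; "claw": the finger opening in cm, from 0 to 8.54. A call has 1 to 12 rows; each row shifts and turns the pose as measured when the row begins; what a row does not reach is not made up. A row lasts 1/12 s, in which the tool goes at most 41.7 mm and 7.16 degrees, less where a joint would pass 70% of its speed; a pose out of reach is approached as far as the arm can. A call is refused whole if a number of a shift passes 4.17 or a number of a turn 0.125, either way. A call with a gripper value outside its range is refused whole. The fingers move at their own pace and stop on an object; "squeeze" is the grip in N (left out, the last holds). Time passes only in rows, so rows that do not move let the fingers close. It gives the time, the measured TCP pose, the force and the opening at its end, in the units of the state.
- env.observe(): the state, without advancing time (a new reading comes with each control period).
- env.get_image(name): name is "scene" or "side" or "wrist"; returns the picture (384x512x3 uint8, red, green, blue); there is no depth.
- env.camera_info(name): a dict with "vertical_fov" (degrees; the focal length in pixels is half the picture's height over the tangent of half this angle, whatever the lens; pixels are square), "cx", "cy" (the principal point, pixels), "eye" and "rotation" of the camera in the world. Camera axes: x right, y down, z forward; pixel columns grow to the right and rows downward; lengths in m; the calibration is good to about 2 mm. The wrist camera is an equidistant fisheye: a pixel r from the principal point sees the ray r / f radians off the axis. A picture is of the moment at which its call begins: read the wrist's pose just before it. camera_info takes no time and is no camera call; for the wrist camera it gives the pose at the moment of the call.
- env.close_job(): hands the job in, once; it reports no verdict.
The state is a dict: "time_s": time; "q": joint angles; "qvel": joint speeds; "joint_efforts": joint torques, N m; "position": TCP position; "tool_rot": TCP orientation; "ft_force": force on the tool from outside, world axes, zero at the start; "wrist_torque": the same for the moment, N m; "grip_width": finger opening in m.
Only numpy, scipy, OpenCV 4.12 (cv2) and the standard library are available. Lean on these libraries where they do the work, as an engineer would, in place of code of your own. Each camera call takes 0.05 s, during which the arm holds its last target.

TASK

Load the four white plastic vessels that are draining upside down on the bench into the wire washer basket: each one, still upside down, goes over the spray nozzle of its size (the longer the vessel, the longer the nozzle) and stands flat and centred on that nozzle's rest disc. Leave the beaker that stands mouth up and the jar with the screw lid where they are, and do not knock anything over.

Things in the scene. Friction and masses are not known exactly. Their poses are not given: they have to be found in the camera images.
- small_beaker: The small beaker of white plastic, standing upside down on the bench (open mouth down, closed flat base up): outside diameter 46 mm, 55 mm tall, wall 3 mm, base 4 mm thick, straight sides. Origin: centre of the rim, on the bench at the start; z points up towards the closed base. Loose, 30 to 60 g give or take a third; grip it across its sides from above near the base.
- wide_beaker: The wide beaker of white plastic, standing upside down on the bench (open mouth down, closed flat base up): outside diameter 66 mm, 80 mm tall, wall 3 mm, base 4 mm thick, straight sides. Origin: centre of the rim, on the bench at the start; z points up towards the closed base. Loose, 30 to 60 g give or take a third; grip it across its sides from above near the base.
- tall_beaker: The tall beaker of white plastic, standing upside down on the bench (open mouth down, closed flat base up): outside diameter 54 mm, 105 mm tall, wall 3 mm, base 4 mm thick, straight sides. Origin: centre of the rim, on the bench at the start; z points up towards the closed base. Loose, 30 to 60 g give or take a third; grip it across its sides from above near the base.
- long_tube: The long narrow tube of white plastic, standing upside down on the bench (open mouth down, closed flat base up): outside diameter 36 mm, 140 mm tall, wall 3 mm, base 4 mm thick, straight sides. Origin: centre of the rim, on the bench at the start; z points up towards the closed base. Loose, 30 to 60 g give or take a third; grip it across its sides from above near the base.
- nozzle_shortest: The shortest of the washer basket's four nozzles, for the small beaker: a white rest disc 54 mm across, 4 mm thick, with an upright 8 mm steel pin in its middle, tip 44 mm above the origin. Origin: centre of the disc's underside, on the basket floor 30 mm above the bench; z up, x along the basket's long side. Fixed. The four form a 125 (x) by 95 mm (y) rectangle, in any order. Basket: 300 x 210 mm, sides 58 mm above the bench.
- nozzle_short: The second shortest of the washer basket's four nozzles, for the wide beaker: a white rest disc 74 mm across, 4 mm thick, with an upright 8 mm steel pin in its middle, tip 64 mm above the origin. Origin: centre of the disc's underside, on the basket floor 30 mm above the bench; z up, x along the basket's long side. Fixed. The four form a 125 (x) by 95 mm (y) rectangle, in any order. Basket: 300 x 210 mm, sides 58 mm above the bench.
- nozzle_long: The second longest of the washer basket's four nozzles, for the tall beaker: a white rest disc 62 mm across, 4 mm thick, with an upright 8 mm steel pin in its middle, tip 89 mm above the origin. Origin: centre of the disc's underside, on the basket floor 30 mm above the bench; z up, x along the basket's long side. Fixed. The four form a 125 (x) by 95 mm (y) rectangle, in any order. Basket: 300 x 210 mm, sides 58 mm above the bench.
- nozzle_longest: The longest of the washer basket's four nozzles, for the long narrow tube: a white rest disc 44 mm across, 4 mm thick, with an upright 8 mm steel pin in its middle, tip 119 mm above the origin. Origin: centre of the disc's underside, on the basket floor 30 mm above the bench; z up, x along the basket's long side. Fixed. The four form a 125 (x) by 95 mm (y) rectangle, in any order. Basket: 300 x 210 mm, sides 58 mm above the bench.
- used_beaker: Look-alike, to be left alone: a white plastic beaker of the same make as the wide beaker (66 mm across, 80 mm tall) but standing mouth up, with a black stirring bar in it. Origin: centre of its underside, z up. Loose.
- lidded_jar: Look-alike, to be left alone: a white plastic sample jar, 52 mm across, 70 mm tall, with a ribbed white screw lid 55 mm across. Origin: centre of its underside, z up. Loose.
Not all that is in view belongs to the job. Leave any blue or orange look-alike of the tall_beaker alone.

How it is judged:
By the outcome, as a careful person would: the job done as asked, in the order asked, and still so for the second after the job is handed in, with the robot touching nothing.
It also fails if it takes over 99 s, if anything falls off the work surface, if the arm or the gripper's body presses on something with over 40 N, if the wrist force passes 120 N, or if a joint passes its speed limit or range.

## Working session

There is one attempt and no reset: what is moved stays moved. The work goes in short steps, Python scripts to look and compute and a tool call to move; the robot and the scene stay as the last step left them, time stands still between calls to the robot, and variables do not carry over. Pictures are saved under pics/ and viewed, and the job is handed in when it is done.

Besides the shell and the picture viewer there is one more tool, called after "Call:" as name(argument=value, ...) on one line, values as JSON. play_rows: Moves the arm, as the interface text tells. Its arguments: {"type":"object","properties":{"travel":{"type":"array","items":{"type":"array","items":{"type":"number"}}},"rotation":{"type":"array","items":{"type":"array","items":{"type":"number"}}},"claw":{"type":"array","items":{"type":"number"}},"squeeze":{"type":"number"}},"required":["travel","rotation","claw"]}

```bash
ls; mkdir -p pics
python3 - <<'E'
from rig import env
import cv2,numpy as np
np.set_printoptions(precision=4,suppress=True)
for n in ["scene","side","wrist"]:
    i=env.camera_info(n); print(n,i)
    im=env.get_image(n); cv2.imwrite(f"pics/{n}0.png",im[:,:,::-1])
s=env.observe();print(s, env.grip_depth)
E
```

```text
pics
scene {'vertical_fov': 47.4785333301059, 'cx': 256.890569562699, 'cy': 189.39168933796785, 'eye': array([ 1.163 , -0.5941,  0.8358]), 'rotation': array([[ 0.702 ,  0.4479, -0.5537],
       [ 0.7121, -0.4568,  0.5332],
       [-0.0141, -0.7686, -0.6396]])}
side {'vertical_fov': 47.21787089278363, 'cx': 257.937600676745, 'cy': 194.89155201045023, 'eye': array([0.1511, 0.9085, 0.668 ]), 'rotation': array([[-0.93  , -0.2075,  0.3034],
       [-0.3676,  0.5271, -0.7662],
       [-0.0009, -0.8241, -0.5664]])}
wrist {'vertical_fov': 65.70646984690485, 'cx': 257.16156845176135, 'cy': 190.80600803881055, 'eye': array([0.5512, 0.0698, 0.3725]), 'rotation': array([[ 1.    ,  0.0013, -0.0012],
       [ 0.001 , -0.9619, -0.2735],
       [-0.0016,  0.2735, -0.9619]])}
{'time_s': 0.15, 'q': array([-12.3343,  21.8317,  74.3718,   0.0006,  83.858 , -12.3348]), 'qvel': array([-0.0404, -0.0314, -0.1531, -0.0804,  0.0167,  0.0006]), 'joint_efforts': array([  0.0019, -44.8624, -23.1344,  -0.0002,   0.0038,  -0.    ]), 'position': array([0.5498, 0.0001, 0.2309]), 'tool_rot': array([[-0.001 ,  1.    ,  0.    ],
       [ 0.0002,  0.    , -1.    ],
       [-1.    , -0.001 , -0.0002]]), 'ft_force': array([-0.0657, -0.2696,  0.0907]), 'wrist_torque': array([-0.0368, -0.0497, -0.0386]), 'grip_width': 0.08549557359994892} 0.0187
```

View pics/scene0.png

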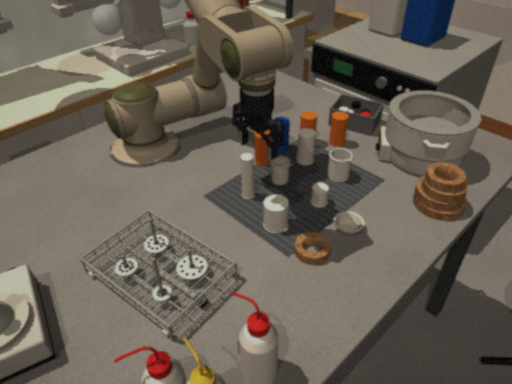

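View pics/side0.png

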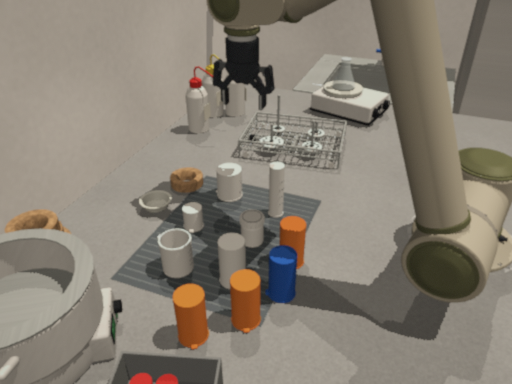

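View pics/wrist0.png

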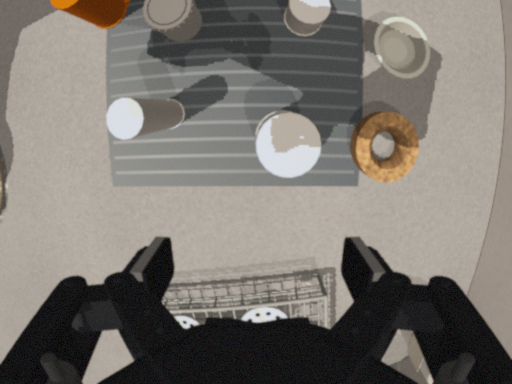

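Run:
```python
import cv2
a=cv2.imread("pics/scene0.png")[105:255,190:390]; cv2.imwrite("pics/s0c.png",cv2.resize(a,None,fx=4,fy=4,interpolation=cv2.INTER_CUBIC))
a=cv2.imread("pics/side0.png")[155:305,120:320]; cv2.imwrite("pics/d0c.png",cv2.resize(a,None,fx=4,fy=4,interpolation=cv2.INTER_CUBIC))
a=cv2.imread("pics/scene0.png")[205:345,70:250]; cv2.imwrite("pics/s0b.png",cv2.resize(a,None,fx=4,fy=4,interpolation=cv2.INTER_CUBIC))
a=cv2.imread("pics/side0.png")[85:175,225:360]; cv2.imwrite("pics/d0b.png",cv2.resize(a,None,fx=5,fy=5,interpolation=cv2.INTER_CUBIC))
```

```text
(no output)
```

View pics/s0c.png

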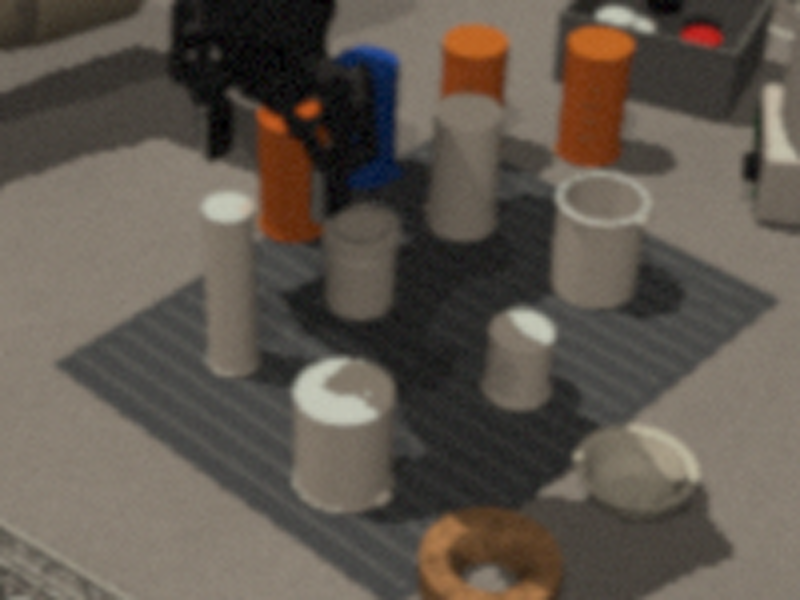

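View pics/d0c.png

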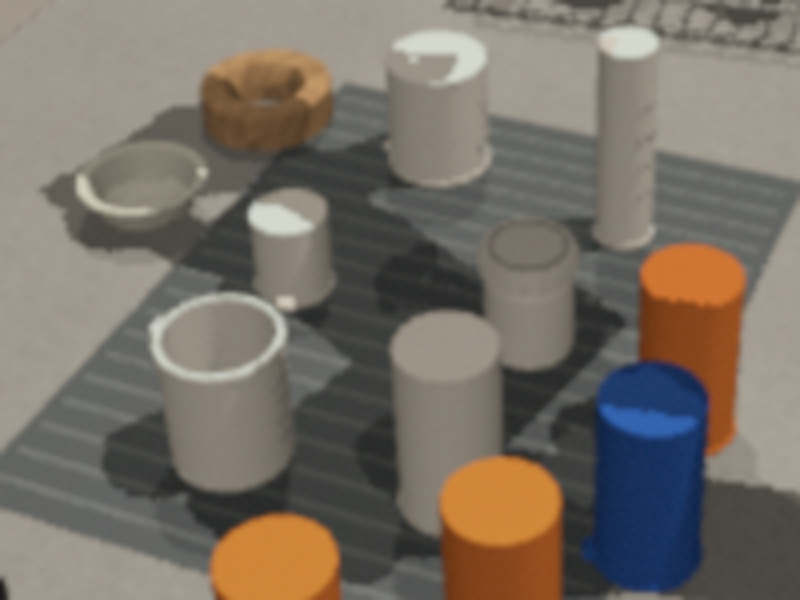

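View pics/s0b.png

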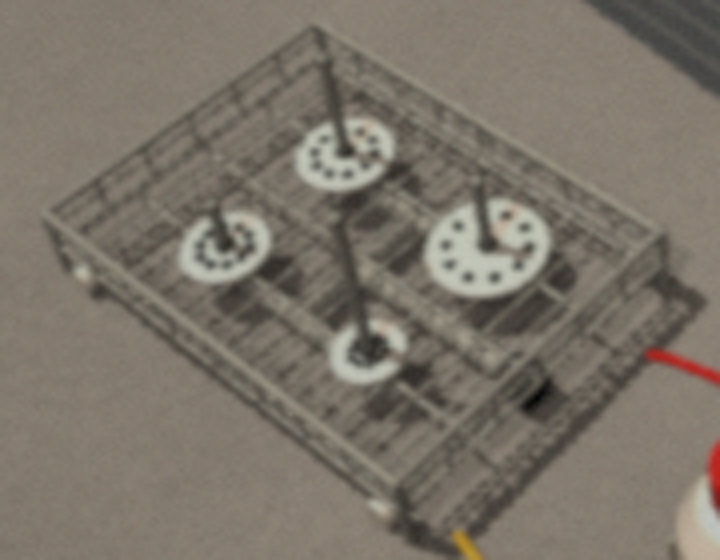

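View pics/d0b.png

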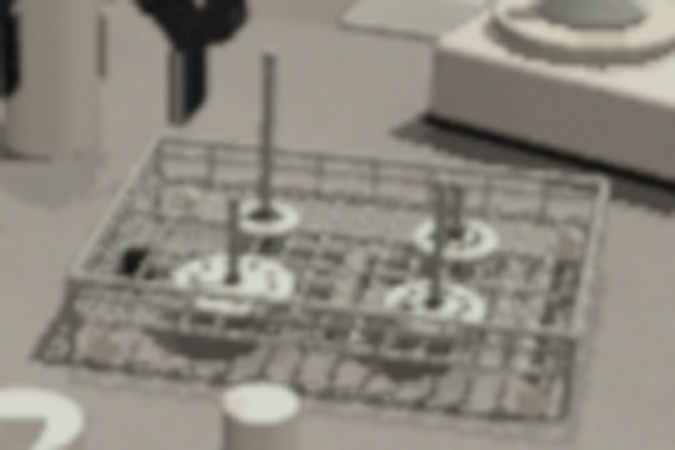

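```bash
cat > h.py <<'E'
from rig import env
import cv2,numpy as np
np.set_printoptions(precision=4,suppress=True)
def ray(n,u,v,ci=None):
    c=ci or env.camera_info(n); f=192/np.tan(np.radians(c['vertical_fov']/2))
    x,y=(u-c['cx']),(v-c['cy'])
    if n=='wrist':
        r=np.hypot(x,y); th=r/f; d=np.array([np.sin(th)*x/max(r,1e-9),np.sin(th)*y/max(r,1e-9),np.cos(th)])
    else: d=np.array([x/f,y/f,1.]); d/=np.linalg.norm(d)
    return np.array(c['eye']),np.array(c['rotation'])@d
def plane(n,u,v,z,ci=None):
    e,d=ray(n,u,v,ci); return (e+d*(z-e[2])/d[2])[:2]
def tri(rs):
    A=np.zeros((3,3));b=np.zeros(3)
    for e,d in rs:
        P=np.eye(3)-np.outer(d,d);A+=P;b+=P@e
    p=np.linalg.solve(A,b)
    return p,[np.linalg.norm((np.eye(3)-np.outer(d,d))@(p-e)) for e,d in rs]
E
python3 - <<'E'
from h import *
O={'small':(.055,(522,327),(290,213)),'wide':(.08,(344,390),(437,60)),'tall':(.105,(467,115),(446,346)),'tube':(.14,(228,207),(628,43))}
for k,(z,a,b) in O.items():
    A=(a[0]/4+190-.4,a[1]/4+105-.4);B=(b[0]/4+120-.4,b[1]/4+155-.4)
    print(k,plane('scene',*A,z),plane('side',*B,z),tri([ray('scene',*A),ray('side',*B)]))
O={'shortest':((225,246),(457,239)),'short':((488,247),(234,281)),'long':((345,153),(436,301)),'longest':((369,350),(267,217))}
for k,(a,b) in O.items():
    A=(a[0]/4+70-.4,a[1]/4+205-.4);B=(b[0]/5+225-.4,b[1]/5+85-.4)
    print(k,plane('scene',*A,.034),plane('side',*B,.034),tri([ray('scene',*A),ray('side',*B)])[0])
# pin tips
T={'shortest':(.074,(216,200),(457,190)),'short':(.094,(481,183),(234,203)),'long':(.119,(326,62),(438,187)),'longest':(.149,(343,222),(268,55))}
for k,(z,a,b) in T.items():
    A=(a[0]/4+70-.4,a[1]/4+205-.4);B=(b[0]/5+225-.4,b[1]/5+85-.4)
    print(k,plane('scene',*A,z),plane('side',*B,z),tri([ray('scene',*A),ray('side',*B)])[0])
E
```

```text
small [0.6044 0.1906] [0.6043 0.1866] (array([0.6043, 0.1888, 0.0563]), [np.float64(0.001106541886988419), np.float64(0.0011065418869881155)])
wide [0.5805 0.0338] [0.5782 0.0336] (array([0.5792, 0.0338, 0.0796]), [np.float64(0.0009831122879602643), np.float64(0.0009831122879603404)])
tall [0.4468 0.3118] [0.4429 0.3152] (array([0.4443, 0.3137, 0.1032]), [np.float64(0.0006911947738441743), np.float64(0.0006911947738443722)])
tube [0.4395 0.0656] [0.4382 0.0642] (array([0.4387, 0.0654, 0.1401]), [np.float64(0.0008761701777393525), np.float64(0.0008761701777394012)])
shortest [ 0.4493 -0.3452] [ 0.4475 -0.3469] [ 0.448  -0.3454  0.034 ]
short [ 0.5616 -0.235 ] [ 0.5608 -0.2399] [ 0.5609 -0.236   0.0352]
long [ 0.437  -0.2511] [ 0.437  -0.2604] [ 0.4369 -0.2527  0.0366]
longest [ 0.5732 -0.3285] [ 0.5717 -0.3325] [ 0.5721 -0.3293  0.0346]
shortest [ 0.4509 -0.3427] [ 0.447 -0.334] [ 0.4484 -0.3415  0.0708]
short [ 0.5663 -0.2354] [ 0.5567 -0.2257] [ 0.5608 -0.2335  0.0891]
long [ 0.444  -0.2529] [ 0.4359 -0.2398] [ 0.4387 -0.2505  0.1138]
longest [ 0.5812 -0.3291] [ 0.5708 -0.323 ] [ 0.5749 -0.3283  0.1451]
```

Run:
```python
from h import *
def S(a):return (a[0]/4+190-.4,a[1]/4+105-.4)
def D(b):return (b[0]/4+120-.4,b[1]/4+155-.4)
O={'used':(.08,(603,200),(220,342)),'jar':(.07,(363,228),(528,245)),'orB':(.105,(475,45),(503,495)),'orC':(.105,(600,48),(277,555)),'blue':(.105,(370,58),(654,400)),'orA':(.105,None,(692,277))}
for k,(z,a,b) in O.items():
    print(k,plane('scene',*S(a),z) if a else '',plane('side',*D(b),z), tri([ray('scene',*S(a)),ray('side',*D(b))])[0] if a else '')
# rectangle fit: local x,y
P={'shortest':[(.4493,-.3452),(.4475,-.3469)],'short':[(.5616,-.235),(.5608,-.2399)],'long':[(.437,-.2511),(.437,-.2604)],'longest':[(.5732,-.3285),(.5717,-.3325)]}
L={'shortest':(-62.5,-47.5),'short':(62.5,47.5),'long':(-62.5,47.5),'longest':(62.5,-47.5)}
for w in ([1,0],[0,1],[.6,.4]):
    A=np.array([L[k] for k in P])/1000;B=np.array([np.dot(w,np.array(P[k])) for k in P])
    c=B.mean(0);U,s,Vt=np.linalg.svd(A.T@(B-c));R=Vt.T@U.T
    F=A@R.T+c
    print(w,np.degrees(np.arctan2(R[1,0],R[0,0])),dict(zip(P,F.round(4))),np.linalg.norm(F-B,axis=1))
```

```text
used [0.5708 0.3239] [0.5652 0.3286] [0.5679 0.3265 0.0774]
jar [0.4579 0.1835] [0.4541 0.1822] [0.4556 0.1833 0.0696]
orB [0.3827 0.397 ] [0.3775 0.3981] [0.3794 0.3981 0.1037]
orC [0.4588 0.4638] [0.4534 0.4661] [0.4557 0.4655 0.1032]
blue [0.3351 0.3222] [0.3353 0.3148] [0.3358 0.3188 0.1075]
orA  [0.3473 0.2189] 
[1, 0] 7.4247937687228 {'shortest': array([ 0.4494, -0.3451]), 'short': array([ 0.5611, -0.2348]), 'long': array([ 0.4372, -0.2509]), 'longest': array([ 0.5734, -0.329 ])} [0.0002 0.0005 0.0002 0.0005]
[0, 1] 7.587100423740099 {'shortest': array([ 0.4486, -0.3503]), 'short': array([ 0.5599, -0.2396]), 'long': array([ 0.436 , -0.2561]), 'longest': array([ 0.5725, -0.3338])} [0.0035 0.0009 0.0044 0.0015]
[0.6, 0.4] 7.489032676598843 {'shortest': array([ 0.4491, -0.3472]), 'short': array([ 0.5606, -0.2367]), 'long': array([ 0.4367, -0.253 ]), 'longest': array([ 0.573 , -0.3309])} [0.0014 0.0007 0.0019 0.0009]
```

Call:
play_rows(travel=[[1.09,3.78,0],[1.09,3.78,0],[1.09,3.78,0],[1.09,3.78,0],[1.09,3.78,0],[0,0,0]], rotation=[[0,0,0],[0,0,0],[0,0,0],[0,0,0],[0,0,0],[0,0,0]], claw=[8.5,8.5,8.5,8.5,8.5,8.5], squeeze=25)

```text
time_s: 0.65
position: [0.6049, 0.1948, 0.229]
tool_rot: [[-0.004, 1.0, -0.008], [-0.0, -0.008, -1.0], [-1.0, -0.004, 0.0]]
ft_force: [0.5, 0.3, -1.2]
grip_width: 0.0852
```

Call:
play_rows(travel=[[0,-0.5,-3.6],[0,0,-3.6],[0,0,-3.0],[0,0,0]], rotation=[[0,0,0],[0,0,0],[0,0,0],[0,0,0]], claw=[8.5,8.5,8.5,8.5])

```text
time_s: 0.98
position: [0.6046, 0.1931, 0.1239]
tool_rot: [[-0.001, 1.0, -0.002], [0.0, -0.002, -1.0], [-1.0, -0.001, -0.0]]
ft_force: [-0.5, 0.9, -0.1]
grip_width: 0.0849
```

```bash
cat > snap.py <<'E'
import sys
from h import *
n,o=sys.argv[1:3]
ci=env.camera_info(n); s=env.observe(); im=env.get_image(n)
cv2.imwrite(f"pics/{o}.png",im[:,:,::-1]); np.save(f"pics/{o}.npy",ci,allow_pickle=True)
print(s['time_s'],s['position'],s['ft_force'],s['grip_width'])
E
python3 snap.py wrist w1
```

```text
0.9833 [0.6046 0.1931 0.1239] [-0.4611  0.9465 -0.1313] 0.08485861026740672
```

View pics/w1.png

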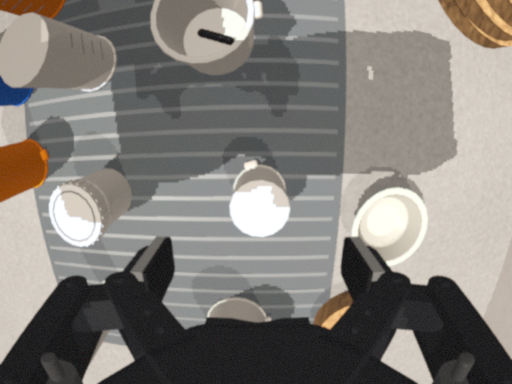

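Run:
```python
from h import *
ci=np.load("pics/w1.npy",allow_pickle=True).item()
print(plane('wrist',260,206,.055,ci)); print(plane('wrist',230,206,.055,ci),plane('wrist',290,206,.055,ci))
print('tall',plane('wrist',32,52,.105,ci),'used',plane('wrist',203,10,.08,ci))
```

```text
[0.608  0.1911]
[0.5855 0.1911] [0.6305 0.1911]
tall [0.4578 0.3123] used [0.572 0.328]
```

Call:
play_rows(travel=[[0.1,-0.3,-3.5],[0,0,-3.5],[0,0,-2.8],[0,0,-1.2],[0,0,0]], rotation=[[0,0,0],[0,0,0],[0,0,0],[0,0,0],[0,0,0]], claw=[8.5,8.5,8.5,8.5,8.5])

```text
time_s: 1.45
position: [0.6134, 0.1897, 0.0254]
tool_rot: [[0.022, 1.0, -0.003], [0.003, -0.003, -1.0], [-1.0, 0.022, -0.003]]
ft_force: [-0.1, -0.1, 0.1]
grip_width: 0.0851
```

Call:
play_rows(travel=[[-0.6,0,-1.0],[0,0,0],[0,0,0]], rotation=[[0,0.022,0],[0,0,0],[0,0,0]], claw=[8.5,8.5,8.5])

```text
time_s: 1.7
position: [0.61, 0.1896, 0.0202]
tool_rot: [[0.006, 1.0, -0.003], [0.004, -0.003, -1.0], [-1.0, 0.006, -0.004]]
ft_force: [-0.3, 0.7, 0.5]
grip_width: 0.085
```

Call:
play_rows(travel=[[-0.3,0,-0.8],[0,0,0],[0,0,0],[0,0,0],[0,0,0],[0,0,0],[0,0,0],[0,0,0]], rotation=[[0,0.006,0],[0,0,0],[0,0,0],[0,0,0],[0,0,0],[0,0,0],[0,0,0],[0,0,0]], claw=[8.5,8.5,3.5,3.5,3.5,3.5,3.5,3.5])

```text
time_s: 2.37
position: [0.6086, 0.1899, 0.0158]
tool_rot: [[0.006, 1.0, -0.003], [0.004, -0.003, -1.0], [-1.0, 0.006, -0.004]]
ft_force: [0.3, -0.4, -0.5]
grip_width: 0.0451
```

Call:
play_rows(travel=[[0,0,1.5],[0,0,3.5],[0,0,3.5],[0,0,3.5],[0,0,3.5],[0,0,1.5],[0,0,0]], rotation=[[0,0,0],[0,0,0],[0,0,0],[0,0,0],[0,0,0],[0,0,0],[0,0,0]], claw=[3.5,3.5,3.5,3.5,3.5,3.5,3.5])

```text
time_s: 2.95
position: [0.6055, 0.1894, 0.1912]
tool_rot: [[-0.0, 1.0, -0.003], [0.004, -0.003, -1.0], [-1.0, -0.0, -0.004]]
ft_force: [-0.2, -1.1, -0.5]
grip_width: 0.0446
```

Call:
play_rows(travel=[[-1.1,-3.6,0],[-1.1,-3.6,0],[-1.1,-3.6,0],[-1.1,-3.6,0],[-1.1,-3.6,0],[-1.1,-3.6,0],[-1.1,-3.6,0],[-1.1,-3.6,0],[-1.1,-3.6,0],[-1.1,-3.6,0],[-1.1,-3.6,0],[-1.0,-3.0,0]], rotation=[[0,0,0],[0,0,0],[0,0,0],[0,0,0],[0,0,0],[0,0,0],[0,0,0],[0,0,0],[0,0,0],[0,0,0],[0,0,0],[0,0,0]], claw=[3.5,3.5,3.5,3.5,3.5,3.5,3.5,3.5,3.5,3.5,3.5,3.5])

```text
time_s: 3.95
position: [0.4618, -0.2458, 0.177]
tool_rot: [[-0.014, 1.0, 0.008], [0.012, 0.008, -1.0], [-1.0, -0.014, -0.012]]
ft_force: [0.9, 0.3, -0.6]
grip_width: 0.0449
```

```bash
python3 snap.py wrist w2
```

```text
3.95 [ 0.4618 -0.2458  0.177 ] [ 0.8819  0.276  -0.643 ] 0.04490477283361516
```

View pics/w2.png

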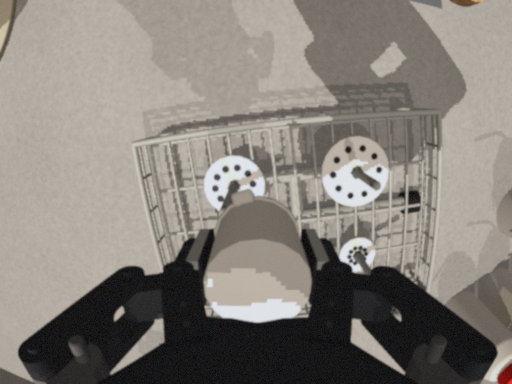

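Run:
```python
from h import *
ci=np.load("pics/w2.npy",allow_pickle=True).item()
for k,p in dict(long=(235,184),short=(356,171),longest=(357,255)).items(): print(k,plane('wrist',*p,.034,ci))
print(env.observe()['position'],env.observe()['qvel'])
```

```text
long [ 0.4392 -0.2485]
short [ 0.561  -0.2332]
longest [ 0.5732 -0.328 ]
[ 0.4606 -0.2504  0.1767] [ 5.0804 -0.549   1.2676  1.0915  0.1184  7.8215]
```

Call:
play_rows(travel=[[-0.4,-3.2,0],[-0.4,-3.2,0],[-0.3,-2.0,0],[0,0,0],[0,0,0]], rotation=[[0,0,0],[0,0,0],[0,0,0],[0,0,0],[0,0,0]], claw=[3.5,3.5,3.5,3.5,3.5])

```text
time_s: 4.42
position: [0.4452, -0.3395, 0.1695]
tool_rot: [[-0.021, 1.0, -0.001], [0.018, -0.001, -1.0], [-1.0, -0.021, -0.018]]
ft_force: [-0.2, 0.1, -1.2]
grip_width: 0.0445
```

Call:
play_rows(travel=[[0.45,-0.55,-2.0],[0,0,-2.0],[0,0,0],[0,0,0]], rotation=[[-0.018,-0.021,0],[0,0,0],[0,0,0],[0,0,0]], claw=[3.5,3.5,3.5,3.5])

```text
time_s: 4.75
position: [0.4499, -0.3414, 0.1264]
tool_rot: [[-0.001, 1.0, 0.001], [0.002, 0.001, -1.0], [-1.0, -0.001, -0.002]]
ft_force: [0.4, -0.8, -0.2]
grip_width: 0.0449
```

Call:
play_rows(travel=[[0,-0.4,-1.5],[0,0,-2.5],[0,0,-2.0],[0,0,0],[0,0,0]], rotation=[[0,0,0],[0,0,0],[0,0,0],[0,0,0],[0,0,0]], claw=[3.5,3.5,3.5,3.5,3.5])

```text
time_s: 5.17
position: [0.4524, -0.3429, 0.0694]
tool_rot: [[0.003, 1.0, 0.005], [-0.001, 0.005, -1.0], [-1.0, 0.003, 0.001]]
ft_force: [-0.5, -0.6, 0.2]
grip_width: 0.0448
```

```bash
python3 snap.py scene s2;python3 snap.py side d2
python3 - <<'E'
import cv2
a=cv2.imread("pics/s2.png")[205:345,70:250]; a=cv2.resize(a,None,fx=3,fy=3,interpolation=cv2.INTER_CUBIC)
b=cv2.imread("pics/d2.png")[65:175,225:360]; b=cv2.resize(b,(515,420),interpolation=cv2.INTER_CUBIC)
cv2.imwrite("pics/s2b.png",cv2.resize(cv2.hconcat([a,b]),(800,320)))
E
```

```text
5.1667 [ 0.4524 -0.3429  0.0694] [-0.4786 -0.5535  0.1664] 0.04480045198523796
5.2167 [ 0.4524 -0.3429  0.0696] [-0.4912 -0.1888  0.0793] 0.04456046633350418
```

View pics/s2b.png

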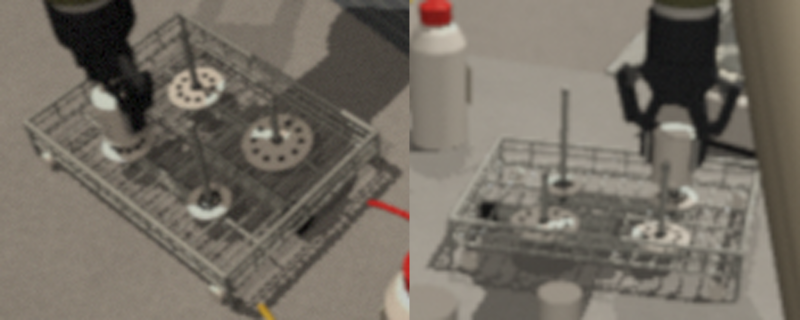

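Call:
play_rows(travel=[[-0.3,-0.3,-0.8],[0,0,-0.5],[0,0,0],[0,0,0]], rotation=[[0,0,0],[0,0,0],[0,0,0],[0,0,0]], claw=[3.5,3.5,3.5,3.5])

```text
time_s: 5.6
position: [0.4503, -0.3475, 0.0594]
tool_rot: [[0.007, 1.0, 0.005], [-0.007, 0.005, -1.0], [-1.0, 0.007, 0.007]]
ft_force: [0.1, -0.2, -0.5]
grip_width: 0.0446
```

Call:
play_rows(travel=[[-0.05,0.35,-0.7],[0,0,0],[0,0,0]], rotation=[[0.007,0.007,0],[0,0,0],[0,0,0]], claw=[3.5,3.5,3.5])

```text
time_s: 5.85
position: [0.4499, -0.3439, 0.0522]
tool_rot: [[0.0, 1.0, 0.005], [0.0, 0.005, -1.0], [-1.0, 0.0, -0.0]]
ft_force: [0.7, 0.4, 0.1]
grip_width: 0.0448
```

Call:
play_rows(travel=[[0,-0.1,-0.25],[0,0,0],[0,0,0]], rotation=[[0,0,0],[0,0,0],[0,0,0]], claw=[3.5,3.5,3.5])

```text
time_s: 6.1
position: [0.4501, -0.345, 0.0497]
tool_rot: [[0.0, 1.0, 0.005], [-0.0, 0.005, -1.0], [-1.0, 0.0, 0.0]]
ft_force: [0.1, -0.5, -1.3]
grip_width: 0.0448
```

Call:
play_rows(travel=[[0,0,-0.08],[0,0,0],[0,0,0],[0,0,0],[0,0,0],[0,0,0]], rotation=[[0,0,0],[0,0,0],[0,0,0],[0,0,0],[0,0,0],[0,0,0]], claw=[3.5,3.5,5.2,6.5,7,7])

```text
time_s: 6.6
position: [0.4502, -0.3453, 0.0496]
tool_rot: [[0.001, 1.0, 0.005], [-0.001, 0.005, -1.0], [-1.0, 0.001, 0.001]]
ft_force: [-0.4, 0.1, 0.6]
grip_width: 0.0697
```

Call:
play_rows(travel=[[0,0,2],[0,0,3.5],[0,0,3.5],[0,0,3.5],[0,0,3.5],[0,0,0]], rotation=[[0,0,0],[0,0,0],[0,0,0],[0,0,0],[0,0,0],[0,0,0]], claw=[7.5,8.5,8.5,8.5,8.5,8.5])

```text
time_s: 7.1
position: [0.4482, -0.3431, 0.2139]
tool_rot: [[-0.004, 1.0, 0.005], [0.005, 0.005, -1.0], [-1.0, -0.004, -0.005]]
ft_force: [0.4, -0.8, 0.4]
grip_width: 0.0847
```

```bash
python3 snap.py wrist w3;python3 snap.py scene s3
python3 - <<'E'
import cv2
a=cv2.imread("pics/s3.png")[205:345,70:250]; a=cv2.resize(a,None,fx=2.2,fy=2.2,interpolation=cv2.INTER_CUBIC)
b=cv2.imread("pics/w3.png");b=cv2.resize(b,(400,308))
cv2.imwrite("pics/s3b.png",cv2.hconcat([a[:308],b]))
E
```

```text
7.1 [ 0.4482 -0.3431  0.2139] [ 0.4415 -0.8043  0.3817] 0.08467239805112693
7.15 [ 0.4475 -0.3424  0.2108] [-0.5087  0.1008  0.9598] 0.08501391365721983
```

View pics/s3b.png

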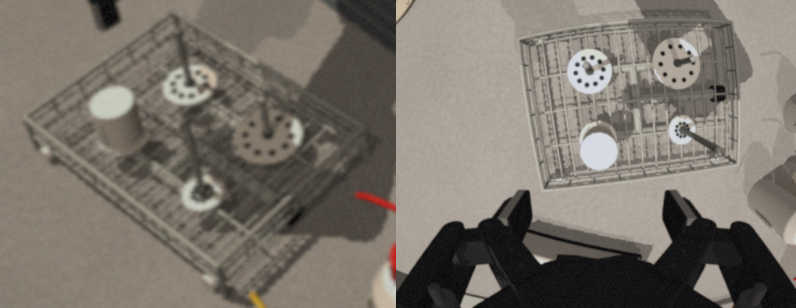

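Run:
```python
from h import *
ci=np.load("pics/w3.npy",allow_pickle=True).item()
im=cv2.imread("pics/w3.png");a=im[70:250,150:450];cv2.imwrite("pics/w3c.png",cv2.resize(a,None,fx=2.6,fy=2.6,interpolation=cv2.INTER_CUBIC))
```

```text
(no output)
```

View pics/w3c.png

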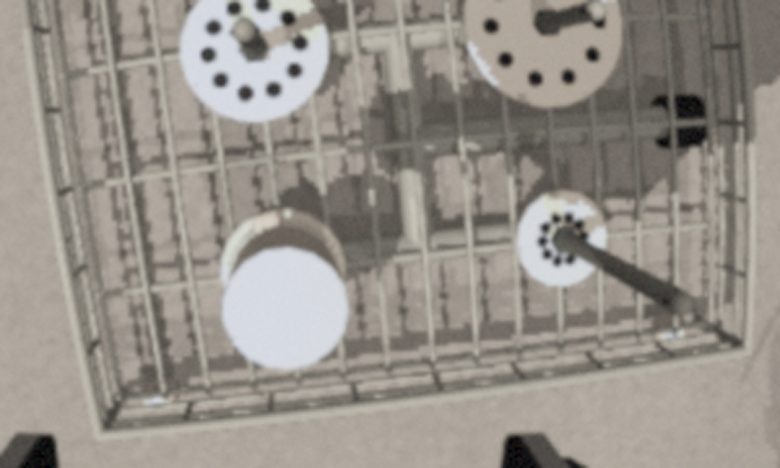

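Run:
```python
from h import *
ci=np.load("pics/w3.npy",allow_pickle=True).item()
g=lambda u,v,z:plane('wrist',u/2.6+150-.3,v/2.6+70-.3,z,ci)
print('small',g(285,307,.089)); print('longest',g(561,240,.034)); print('long',g(255,47,.034)); print('disc lip left',g(222,280,.034), 'right',g(345,260,.034))
s=env.observe();print(s['position'],s['time_s'])
```

```text
small [ 0.451  -0.3456]
longest [ 0.5728 -0.3288]
long [ 0.4382 -0.2501]
disc lip left [ 0.4242 -0.3486] right [ 0.4766 -0.3395]
[ 0.4469 -0.3418  0.2083] 7.2
```

Call:
play_rows(travel=[[1.2,3.4,0],[1.2,3.4,0],[1.2,3.4,0],[1.2,3.4,0],[1.2,3.4,0],[1.2,3.4,0],[1.2,3.4,0],[1.2,3.4,0],[1.2,3.4,0],[1.2,3.4,-1],[1.0,2.6,-2],[0,0,0]], rotation=[[0,0,0],[0,0,0],[0,0,0],[0,0,0],[0,0,0],[0,0,0],[0,0,0],[0,0,0],[0,0,0],[0,0,0],[0,0,0],[0,0,0]], claw=[8.5,8.5,8.5,8.5,8.5,8.5,8.5,8.5,8.5,8.5,8.5,8.5])

```text
time_s: 8.2
position: [0.5724, 0.0427, 0.1563]
tool_rot: [[-0.039, 0.999, -0.003], [0.025, -0.002, -1.0], [-0.999, -0.04, -0.025]]
ft_force: [-0.4, -0.1, -1.0]
grip_width: 0.085
```

```bash
python3 snap.py wrist w4
```

```text
8.2 [0.5724 0.0427 0.1563] [-0.4297 -0.0892 -0.9512] 0.08499533190425074
```

View pics/w4.png

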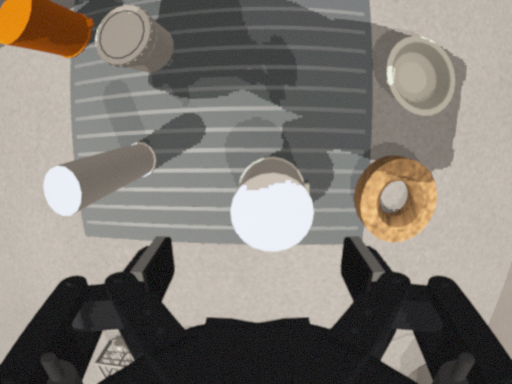

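Run:
```python
from h import *
ci=np.load("pics/w4.npy",allow_pickle=True).item()
for p in [(272,213),(231,213),(313,213),(272,177),(272,250)]: print(plane('wrist',*p,.08,ci))
print('tube',plane('wrist',62,190,.14,ci))
s=env.observe();print(s['position'],s['time_s'],s['tool_rot'][:,0])
```

```text
[0.5822 0.0345]
[0.5501 0.0341]
[0.6144 0.0347]
[0.5819 0.0631]
[0.5827 0.0026]
tube [0.4419 0.0671]
[0.5724 0.041  0.1578] 8.25 [-0.0381  0.0241 -0.999 ]
```

Call:
play_rows(travel=[[0.85,-0.7,-1.0],[0,0,-2.0],[0,0,0],[0,0,0]], rotation=[[-0.024,-0.038,0],[0,0,0],[0,0,0],[0,0,0]], claw=[8.5,8.5,8.5,8.5])

```text
time_s: 8.58
position: [0.5799, 0.0322, 0.1243]
tool_rot: [[-0.004, 1.0, -0.003], [-0.001, -0.003, -1.0], [-1.0, -0.004, 0.001]]
ft_force: [0.9, -1.1, 0.0]
grip_width: 0.0852
```

Call:
play_rows(travel=[[0,0.15,-2.0],[0,0,-2.0],[0,0,-1.0],[0,0,0],[0,0,0]], rotation=[[0,0,0],[0,0,0],[0,0,0],[0,0,0],[0,0,0]], claw=[8.5,8.5,8.5,8.5,8.5])

```text
time_s: 9.0
position: [0.5808, 0.0302, 0.0765]
tool_rot: [[-0.001, 1.0, -0.007], [-0.002, -0.007, -1.0], [-1.0, -0.001, 0.002]]
ft_force: [0.3, -0.4, 0.1]
grip_width: 0.0849
```

Call:
play_rows(travel=[[0,0.4,-1.5],[0,0,-1.5],[0,0,-0.8],[0,0,0],[0,0,0]], rotation=[[0,0,0.007],[0,0,0],[0,0,0],[0,0,0],[0,0,0]], claw=[8.5,8.5,8.5,8.5,8.5])

```text
time_s: 9.42
position: [0.5839, 0.0329, 0.0435]
tool_rot: [[0.009, 1.0, -0.001], [-0.003, -0.001, -1.0], [-1.0, 0.009, 0.003]]
ft_force: [-0.2, 0.1, -0.1]
grip_width: 0.0851
```

Call:
play_rows(travel=[[-0.2,0.1,-0.8],[0,0,0],[0,0,0],[0,0,0],[0,0,0],[0,0,0],[0,0,0]], rotation=[[0.003,0.009,0],[0,0,0],[0,0,0],[0,0,0],[0,0,0],[0,0,0],[0,0,0]], claw=[8.5,8.5,5.5,5.5,5.5,5.5,5.5])

```text
time_s: 10.0
position: [0.583, 0.0336, 0.0381]
tool_rot: [[0.003, 1.0, -0.001], [-0.001, -0.001, -1.0], [-1.0, 0.003, 0.001]]
ft_force: [-0.2, -0.5, -0.2]
grip_width: 0.0647
```

Call:
play_rows(travel=[[0,0,1.5],[0,0,3.5],[0,0,3.5],[0,0,3.0],[0,0,2.5],[0,0,0],[0,0,0]], rotation=[[0,0,0],[0,0,0],[0,0,0],[0,0,0],[0,0,0],[0,0,0],[0,0,0]], claw=[5.5,5.5,5.5,5.5,5.5,5.5,5.5])

```text
time_s: 10.58
position: [0.5808, 0.0339, 0.1834]
tool_rot: [[-0.0, 1.0, -0.001], [-0.0, -0.001, -1.0], [-1.0, -0.0, 0.0]]
ft_force: [0.1, 0.4, -1.3]
grip_width: 0.0651
```

Call:
play_rows(travel=[[-0.2,-2.5,0],[-0.3,-3.2,0],[-0.3,-3.2,0],[-0.3,-3.2,0],[-0.3,-3.2,0],[-0.3,-3.2,0],[-0.3,-3.2,0],[-0.2,-2.5,0],[0,-1.5,0],[0,0,0],[0,0,0]], rotation=[[0,0,0],[0,0,0],[0,0,0],[0,0,0],[0,0,0],[0,0,0],[0,0,0],[0,0,0],[0,0,0],[0,0,0],[0,0,0]], claw=[5.5,5.5,5.5,5.5,5.5,5.5,5.5,5.5,5.5,5.5,5.5])

```text
time_s: 11.5
position: [0.5522, -0.2323, 0.171]
tool_rot: [[-0.016, 1.0, 0.001], [0.009, 0.001, -1.0], [-1.0, -0.016, -0.009]]
ft_force: [-0.8, 0.6, -1.2]
grip_width: 0.0646
```

```bash
python3 snap.py wrist w5; python3 snap.py scene s5
```

```text
11.5 [ 0.5522 -0.2323  0.171 ] [-0.7748  0.5742 -1.1538] 0.06463630645248129
11.55 [ 0.5522 -0.232   0.1709] [0.6882 0.0997 1.115 ] 0.06476984630268899
```

View pics/w5.png

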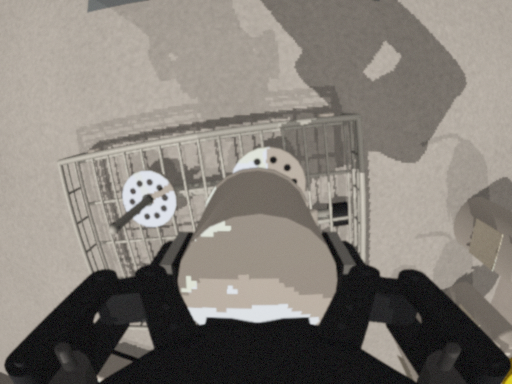

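View pics/s5.png

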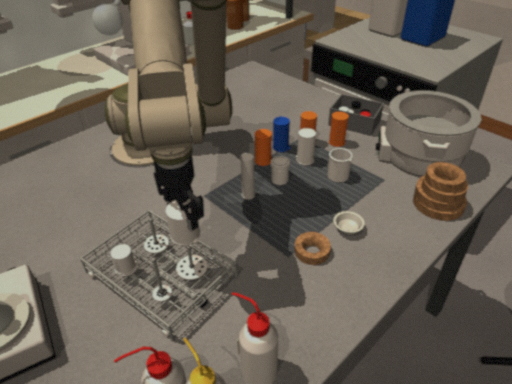

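Call:
play_rows(travel=[[0.85,-0.25,-1.0],[0,0,0],[0,0,-1.5],[0,0,0],[0,0,0]], rotation=[[-0.009,-0.016,0],[0,0,0],[0,0,0],[0,0,0],[0,0,0]], claw=[5.5,5.5,5.5,5.5,5.5])

```text
time_s: 12.02
position: [0.5617, -0.2282, 0.1468]
tool_rot: [[0.0, 1.0, 0.009], [0.001, 0.009, -1.0], [-1.0, 0.0, -0.001]]
ft_force: [0.2, -0.6, -0.2]
grip_width: 0.0647
```

Call:
play_rows(travel=[[-0.05,-0.6,-1.5],[0,0,-1.5],[0,0,-1.5],[0,0,-0.5],[0,0,0],[0,0,0]], rotation=[[0,0,-0.009],[0,0,0],[0,0,0],[0,0,0],[0,0,0],[0,0,0]], claw=[5.5,5.5,5.5,5.5,5.5,5.5])

```text
time_s: 12.52
position: [0.5628, -0.2321, 0.1014]
tool_rot: [[0.005, 1.0, 0.004], [-0.002, 0.004, -1.0], [-1.0, 0.005, 0.002]]
ft_force: [0.3, -0.7, -0.3]
grip_width: 0.0647
```

Call:
play_rows(travel=[[-0.2,-0.3,-1.2],[0,0,-0.9],[0,0,0],[0,0,0]], rotation=[[0.002,0.005,0],[0,0,0],[0,0,0],[0,0,0]], claw=[5.5,5.5,5.5,5.5])

```text
time_s: 12.85
position: [0.5615, -0.2357, 0.0811]
tool_rot: [[0.003, 1.0, 0.005], [-0.002, 0.005, -1.0], [-1.0, 0.003, 0.002]]
ft_force: [-0.4, -0.2, -0.5]
grip_width: 0.065
```

Call:
play_rows(travel=[[-0.05,0.1,-0.7],[0,0,0],[0,0,0],[0,0,0]], rotation=[[0.002,0.003,0],[0,0,0],[0,0,0],[0,0,0]], claw=[5.5,5.5,5.5,5.5])

```text
time_s: 13.18
position: [0.5611, -0.2347, 0.0735]
tool_rot: [[-0.0, 1.0, 0.005], [-0.0, 0.005, -1.0], [-1.0, -0.0, 0.0]]
ft_force: [1.1, 0.4, 0.3]
grip_width: 0.0649
```

Call:
play_rows(travel=[[0,0,-0.15],[0,0,0],[0,0,0],[0,0,0],[0,0,0],[0,0,0],[0,0,0]], rotation=[[0,0,0],[0,0,0],[0,0,0],[0,0,0],[0,0,0],[0,0,0],[0,0,0]], claw=[5.5,5.5,7.0,8.0,8.5,8.5,8.5])

```text
time_s: 13.77
position: [0.5615, -0.2349, 0.0729]
tool_rot: [[0.001, 1.0, 0.005], [-0.001, 0.005, -1.0], [-1.0, 0.001, 0.001]]
ft_force: [0.7, -0.5, -0.3]
grip_width: 0.0847
```

Call:
play_rows(travel=[[0,0,1.5],[0,0,3],[0,0,3.5],[0,0,3.5],[0,0,1],[0,0,0],[0,0,0]], rotation=[[0,0,0],[0,0,0],[0,0,0],[0,0,0],[0,0,0],[0,0,0],[0,0,0]], claw=[8.5,8.5,8.5,8.5,8.5,8.5,8.5])

```text
time_s: 14.35
position: [0.5598, -0.2338, 0.2023]
tool_rot: [[-0.001, 1.0, 0.005], [0.0, 0.005, -1.0], [-1.0, -0.001, -0.0]]
ft_force: [0.0, -0.2, -0.6]
grip_width: 0.0848
```

```bash
python3 snap.py wrist w6;python3 - <<'E'
import cv2
im=cv2.imread("pics/w6.png");a=im[60:290,20:400];cv2.imwrite("pics/w6c.png",cv2.resize(a,None,fx=2,fy=2,interpolation=cv2.INTER_CUBIC))
E
```

```text
14.35 [ 0.5598 -0.2338  0.2023] [ 0.0067 -0.2499 -0.648 ] 0.08483470129841748
```

View pics/w6c.png

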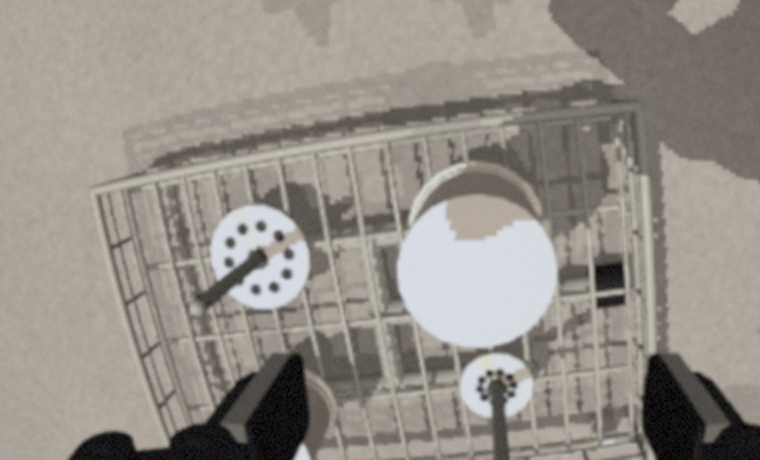

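Run:
```python
from h import *
ci=np.load("pics/w6.npy",allow_pickle=True).item()
g=lambda u,v,z:plane('wrist',u/2+20-.25,v/2+60-.25,z,ci)
print('wide',g(477,270,.114)); print('longest',g(497,385,.034)); print('long',g(260,258,.034))
s=env.observe();print(s['position'],s['time_s'])
```

```text
wide [ 0.5619 -0.2327]
longest [ 0.5743 -0.3268]
long [ 0.4393 -0.2505]
[ 0.5597 -0.2338  0.2018] 14.4
```

Call:
play_rows(travel=[[-0.5,2.5,0],[-0.8,3.7,0],[-0.8,3.7,0],[-0.8,3.7,0],[-0.8,3.7,0],[-0.8,3.7,0],[-0.8,3.7,0],[-0.8,3.7,0],[-0.8,3.7,0],[-0.8,3.7,0],[-0.8,3.7,0],[-0.8,3.7,0]], rotation=[[0,0,0],[0,0,0],[0,0,0],[0,0,0],[0,0,0],[0,0,0],[0,0,0],[0,0,0],[0,0,0],[0,0,0],[0,0,0],[0,0,0]], claw=[8.5,8.5,8.5,8.5,8.5,8.5,8.5,8.5,8.5,8.5,8.5,8.5])

```text
time_s: 15.4
position: [0.4533, 0.2097, 0.182]
tool_rot: [[-0.033, 0.999, -0.009], [0.006, -0.009, -1.0], [-0.999, -0.033, -0.006]]
ft_force: [0.5, -0.0, 0.7]
grip_width: 0.085
```

Call:
play_rows(travel=[[-0.5,3.5,1.5],[0,3.5,0.5],[0,1.0,0],[0,0,0],[0,0,0]], rotation=[[-0.006,-0.033,0],[0,0,0],[0,0,0],[0,0,0],[0,0,0]], claw=[8.5,8.5,8.5,8.5,8.5])

```text
time_s: 15.82
position: [0.4416, 0.2986, 0.195]
tool_rot: [[-0.013, 1.0, -0.0], [-0.003, -0.0, -1.0], [-1.0, -0.013, 0.003]]
ft_force: [0.3, 0.1, -0.0]
grip_width: 0.085
```

```bash
python3 snap.py wrist w7
```

```text
15.8167 [0.4416 0.2986 0.195 ] [ 0.3451  0.12   -0.0024] 0.08496797688875113
```

View pics/w7.png

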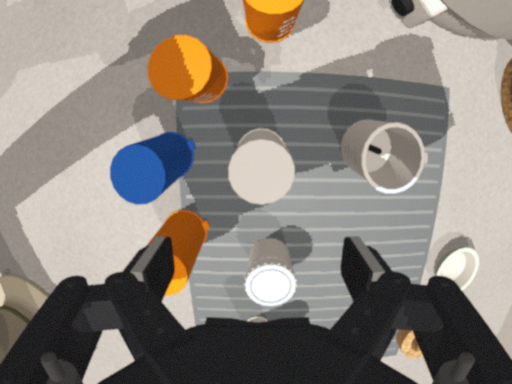

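Run:
```python
from h import *
ci=np.load("pics/w7.npy",allow_pickle=True).item()
for p in [(262,171),(228,171),(295,171)]: print(plane('wrist',*p,.105,ci))
print('blue',plane('wrist',138,174,.105,ci),'used',plane('wrist',398,158,.08,ci),'jar',plane('wrist',270,285,.07,ci))
s=env.observe();print(s['position'],s['time_s'])
```

```text
[0.4456 0.3186]
[0.4184 0.3186]
[0.4719 0.3188]
blue [0.3407 0.3166] used [0.5734 0.3276] jar [0.455  0.1877]
[0.4416 0.2981 0.1949] 15.8667
```

Call:
play_rows(travel=[[0.3,1.8,0],[0,0,-1.5],[0,0,-1.5],[0,0,0],[0,0,0]], rotation=[[0.003,-0.013,0],[0,0,0],[0,0,0],[0,0,0],[0,0,0]], claw=[8.5,8.5,8.5,8.5,8.5])

```text
time_s: 16.28
position: [0.4464, 0.3092, 0.1617]
tool_rot: [[-0.004, 1.0, -0.01], [-0.003, -0.01, -1.0], [-1.0, -0.004, 0.003]]
ft_force: [0.5, -0.1, 0.1]
grip_width: 0.0849
```

Call:
play_rows(travel=[[-0.1,0.7,-1.0],[0,0,0],[0,0,0]], rotation=[[0.003,-0.004,0.01],[0,0,0],[0,0,0]], claw=[8.5,8.5,8.5])

```text
time_s: 16.53
position: [0.4469, 0.3134, 0.1529]
tool_rot: [[0.001, 1.0, -0.005], [-0.001, -0.005, -1.0], [-1.0, 0.001, 0.001]]
ft_force: [0.6, -0.0, 0.3]
grip_width: 0.0848
```

```bash
python3 snap.py wrist w8
```

```text
16.5333 [0.4469 0.3134 0.1529] [ 0.561  -0.0102  0.3193] 0.08483164470888233
```

View pics/w8.png

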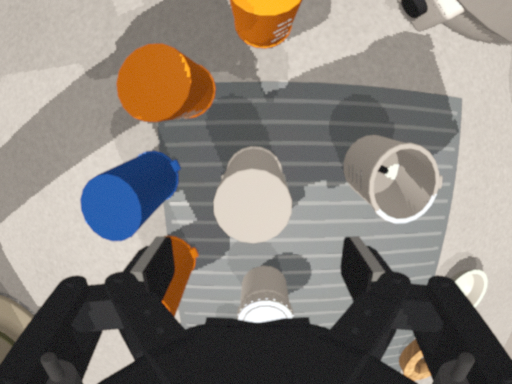

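Run:
```python
from h import *
ci=np.load("pics/w8.npy",allow_pickle=True).item()
for p in [(253,205),(214,205),(292,205),(253,168),(253,242)]: print(plane('wrist',*p,.105,ci))
```

```text
[0.4454 0.3194]
[0.419  0.3194]
[0.4718 0.3192]
[0.4456 0.3447]
[0.4452 0.2918]
```

Call:
play_rows(travel=[[-0.1,0.4,-2.0],[0,0.1,-2.0],[0,0,-2.0],[0,0,0],[0,0,0]], rotation=[[0,0,0.005],[0,0,0],[0,0,0],[0,0,0],[0,0,0]], claw=[8.5,8.5,8.5,8.5,8.5])

```text
time_s: 17.0
position: [0.4486, 0.3173, 0.0961]
tool_rot: [[0.008, 1.0, -0.002], [0.002, -0.002, -1.0], [-1.0, 0.008, -0.002]]
ft_force: [-0.5, 0.4, 1.2]
grip_width: 0.0851
```

Call:
play_rows(travel=[[-0.3,0,-1.7],[0,0,-1.5],[0,0,0],[0,0,0]], rotation=[[0,0.008,0],[0,0,0],[0,0,0],[0,0,0]], claw=[8.5,8.5,8.5,8.5])

```text
time_s: 17.33
position: [0.4485, 0.3176, 0.0694]
tool_rot: [[0.008, 1.0, -0.003], [0.005, -0.003, -1.0], [-1.0, 0.008, -0.005]]
ft_force: [-0.0, 0.9, 0.6]
grip_width: 0.085
```

Call:
play_rows(travel=[[-0.35,-0.05,-0.7],[0,0,0],[0,0,0],[0,0,0],[0,0,0],[0,0,0],[0,0,0],[0,0,0],[0,0,0]], rotation=[[-0.005,0.008,0],[0,0,0],[0,0,0],[0,0,0],[0,0,0],[0,0,0],[0,0,0],[0,0,0],[0,0,0]], claw=[8.5,8.5,4.2,4.2,4.2,4.2,4.2,4.2,4.2])

```text
time_s: 18.08
position: [0.4465, 0.3178, 0.067]
tool_rot: [[0.006, 1.0, -0.003], [0.002, -0.003, -1.0], [-1.0, 0.006, -0.002]]
ft_force: [-0.5, -1.0, -0.6]
grip_width: 0.0543
```

Call:
play_rows(travel=[[0,0,0],[0,0,0]], rotation=[[0,0,0],[0,0,0]], claw=[4.2,4.2])

```text
time_s: 18.25
position: [0.4465, 0.3178, 0.0668]
tool_rot: [[0.005, 1.0, -0.003], [0.002, -0.003, -1.0], [-1.0, 0.005, -0.002]]
ft_force: [-0.7, -0.1, -0.2]
grip_width: 0.0541
```

Call:
play_rows(travel=[[0,0,1.5],[0,0,3.5],[0,0,3.5],[0,0,3.5],[0,0,3.5],[0,0,2.0],[0,0,0],[0,0,0]], rotation=[[0,0,0],[0,0,0],[0,0,0],[0,0,0],[0,0,0],[0,0,0],[0,0,0],[0,0,0]], claw=[4.2,4.2,4.2,4.2,4.2,4.2,4.2,4.2])

```text
time_s: 18.92
position: [0.4435, 0.3163, 0.2482]
tool_rot: [[0.0, 1.0, -0.004], [-0.0, -0.004, -1.0], [-1.0, 0.0, 0.0]]
ft_force: [-0.5, 0.8, -1.4]
grip_width: 0.0541
```

Call:
play_rows(travel=[[0,-2,0],[0,-3.5,0.1],[0,-3.7,0.1],[0,-3.7,0.1],[0,-3.7,0.1],[0,-3.7,0.1],[0,-3.7,0.1],[0,-3.7,0.1],[0,-3.7,0.1],[0,-3.7,0.1],[0,-3.7,0.1],[0,-3.7,0.1]], rotation=[[0,0,0],[0,0,0],[0,0,0],[0,0,0],[0,0,0],[0,0,0],[0,0,0],[0,0,0],[0,0,0],[0,0,0],[0,0,0],[0,0,0]], claw=[4.2,4.2,4.2,4.2,4.2,4.2,4.2,4.2,4.2,4.2,4.2,4.2])

```text
time_s: 19.92
position: [0.433, -0.1204, 0.2411]
tool_rot: [[-0.029, 1.0, 0.008], [0.005, 0.008, -1.0], [-1.0, -0.028, -0.005]]
ft_force: [0.9, 0.5, -0.4]
grip_width: 0.0544
```

Call:
play_rows(travel=[[0.2,-3.3,0],[0.2,-3.3,0],[0.1,-3.3,0],[0,-2.3,0],[0,0,0],[0,0,0]], rotation=[[-0.005,-0.028,0],[0,0,0],[0,0,0],[0,0,0],[0,0,0],[0,0,0]], claw=[4.2,4.2,4.2,4.2,4.2,4.2])

```text
time_s: 20.42
position: [0.4334, -0.254, 0.2304]
tool_rot: [[-0.012, 1.0, -0.002], [0.01, -0.001, -1.0], [-1.0, -0.012, -0.01]]
ft_force: [-0.3, -0.3, -1.0]
grip_width: 0.0542
```

```bash
python3 snap.py wrist w9; python3 snap.py scene s9
```

```text
20.4167 [ 0.4334 -0.254   0.2304] [-0.2802 -0.3176 -1.0331] 0.05419259327048835
20.4667 [ 0.4334 -0.2537  0.2304] [-0.7891 -0.2507 -0.8397] 0.05404759101404205
```

View pics/s9.png

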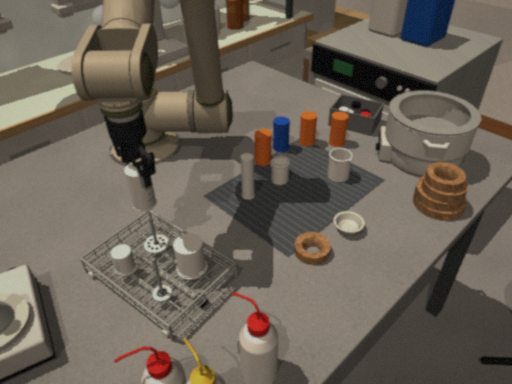

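View pics/w9.png

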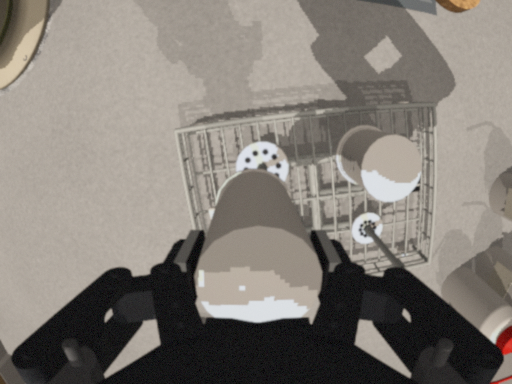

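Call:
play_rows(travel=[[0.45,0.3,-1.0],[0,0,0],[0,0,-2.0],[0,0,0],[0,0,0]], rotation=[[-0.01,-0.012,0],[0,0,0],[0,0,0],[0,0,0],[0,0,0]], claw=[4.2,4.2,4.2,4.2,4.2])

```text
time_s: 20.93
position: [0.4387, -0.2448, 0.2011]
tool_rot: [[-0.0, 1.0, 0.007], [0.0, 0.007, -1.0], [-1.0, -0.0, -0.0]]
ft_force: [-0.3, -0.0, -0.3]
grip_width: 0.0541
```

Call:
play_rows(travel=[[-0.1,-0.7,-1.0],[0,0,-0.5],[0,0,0],[0,0,0]], rotation=[[0,0,-0.007],[0,0,0],[0,0,0],[0,0,0]], claw=[4.2,4.2,4.2,4.2])

```text
time_s: 21.27
position: [0.4382, -0.2521, 0.1871]
tool_rot: [[0.001, 1.0, 0.001], [-0.002, 0.001, -1.0], [-1.0, 0.001, 0.002]]
ft_force: [-0.2, 0.5, -0.7]
grip_width: 0.0542
```

Call:
play_rows(travel=[[0,0,-1.5],[0,-0.1,-2],[0,-0.1,-2],[0,0,-1],[0,0,0],[0,0,0]], rotation=[[0.002,0,0],[0,0,0],[0,0,0],[0,0,0],[0,0,0],[0,0,0]], claw=[4.2,4.2,4.2,4.2,4.2,4.2])

```text
time_s: 21.77
position: [0.4392, -0.2557, 0.1226]
tool_rot: [[0.006, 1.0, -0.0], [-0.004, -0.0, -1.0], [-1.0, 0.006, 0.004]]
ft_force: [0.1, 0.2, -1.3]
grip_width: 0.0542
```

Call:
play_rows(travel=[[-0.15,0.5,-1.0],[0,0,-0.5],[0,0,0],[0,0,0]], rotation=[[0.004,0.006,0],[0,0,0],[0,0,0],[0,0,0]], claw=[4.2,4.2,4.2,4.2])

```text
time_s: 22.1
position: [0.4384, -0.2508, 0.1085]
tool_rot: [[0.002, 1.0, -0.0], [-0.002, -0.0, -1.0], [-1.0, 0.002, 0.002]]
ft_force: [-0.4, 0.1, -0.2]
grip_width: 0.0543
```

Call:
play_rows(travel=[[-0.05,0,-0.7],[0,0,0],[0,0,0]], rotation=[[0.002,0.002,0],[0,0,0],[0,0,0]], claw=[4.2,4.2,4.2])

```text
time_s: 22.35
position: [0.4382, -0.2511, 0.1015]
tool_rot: [[0.001, 1.0, 0.0], [-0.001, 0.0, -1.0], [-1.0, 0.001, 0.001]]
ft_force: [-1.1, -0.5, -0.9]
grip_width: 0.0543
```

Call:
play_rows(travel=[[0,0.05,-0.1],[0,0,0],[0,0,0],[0,0,0],[0,0,0],[0,0,0],[0,0,0]], rotation=[[0,0,0],[0,0,0],[0,0,0],[0,0,0],[0,0,0],[0,0,0],[0,0,0]], claw=[4.2,4.2,6.0,7.0,7.5,7.5,7.5])

```text
time_s: 22.93
position: [0.4385, -0.251, 0.1011]
tool_rot: [[0.003, 1.0, -0.0], [-0.002, -0.0, -1.0], [-1.0, 0.003, 0.002]]
ft_force: [-1.2, 0.4, -0.3]
grip_width: 0.0748
```

Call:
play_rows(travel=[[0,0,1.5],[0,0,3],[0,0,3.5],[0,0,3.0],[0,0,1],[0,0,0],[0,0,0]], rotation=[[0,0,0],[0,0,0],[0,0,0],[0,0,0],[0,0,0],[0,0,0],[0,0,0]], claw=[7.5,7.5,7.5,7.5,7.5,7.5,7.5])

```text
time_s: 23.52
position: [0.4371, -0.2497, 0.2257]
tool_rot: [[0.0, 1.0, -0.0], [-0.0, -0.0, -1.0], [-1.0, 0.0, 0.0]]
ft_force: [-0.6, 0.5, 0.1]
grip_width: 0.075
```

```bash
python3 snap.py wrist w10
```

```text
23.5167 [ 0.4371 -0.2497  0.2257] [-0.6245  0.4677  0.0541] 0.07502769638938113
```

View pics/w10.png

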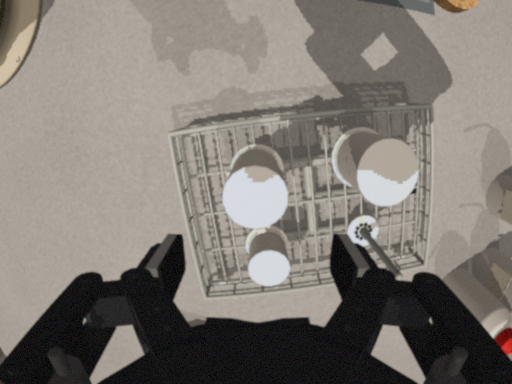

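Run:
```python
from h import *
ci=np.load("pics/w10.npy",allow_pickle=True).item()
print('tall',plane('wrist',255,197,.139,ci),'longest',plane('wrist',363,231,.034,ci),'wide',plane('wrist',387,172,.114,ci))
s=env.observe();print(s['position'],s['time_s'])
```

```text
tall [ 0.4367 -0.25  ] longest [ 0.5737 -0.328 ] wide [ 0.5592 -0.2337]
[ 0.4371 -0.2496  0.2253] 23.5667
```

Call:
play_rows(travel=[[0.1,2,0],[0.1,3.4,0],[0.1,3.6,0],[0.1,3.6,0],[0.1,3.6,0],[0.1,3.6,0],[0.1,3.6,0],[0.1,3.6,0],[0,2.8,0],[0,1.2,0],[0,0,0],[0,0,0]], rotation=[[0,0,0],[0,0,0],[0,0,0],[0,0,0],[0,0,0],[0,0,0],[0,0,0],[0,0,0],[0,0,0],[0,0,0],[0,0,0],[0,0,0]], claw=[7.5,7.5,7.5,7.5,7.5,7.5,7.5,7.5,7.5,7.5,7.5,7.5])

```text
time_s: 24.57
position: [0.4366, 0.0745, 0.2084]
tool_rot: [[-0.028, 1.0, -0.004], [0.01, -0.004, -1.0], [-1.0, -0.028, -0.01]]
ft_force: [1.3, -0.5, -0.5]
grip_width: 0.0753
```

```bash
python3 snap.py wrist w11
```

```text
24.5667 [0.4366 0.0745 0.2084] [ 1.2845 -0.5465 -0.5025] 0.0753301002813292
```

View pics/w11.png

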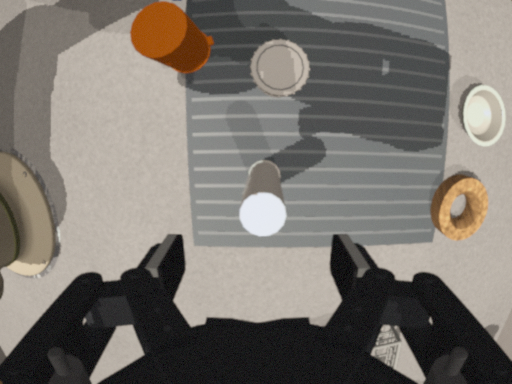

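Run:
```python
from h import *
ci=np.load("pics/w11.npy",allow_pickle=True).item()
for p in [(263,215),(240,215),(286,215),(263,194),(263,236)]:print(plane('wrist',*p,.14,ci))
s=env.observe();print(s['position'],s['time_s'])
```

```text
[0.4403 0.0663]
[0.4229 0.0661]
[0.4577 0.0664]
[0.4403 0.0827]
[0.4404 0.049 ]
[0.4366 0.0741 0.2084] 24.6167
```

Call:
play_rows(travel=[[0.3,-0.75,0],[0,0,-1.5],[0,0,-1.5],[0,0,0],[0,0,0]], rotation=[[-0.01,-0.028,0],[0,0,0],[0,0,0],[0,0,0],[0,0,0]], claw=[7.5,7.5,7.5,7.5,7.5])

```text
time_s: 25.03
position: [0.44, 0.0611, 0.1759]
tool_rot: [[-0.002, 1.0, -0.012], [-0.001, -0.012, -1.0], [-1.0, -0.002, 0.001]]
ft_force: [0.2, 0.6, 0.9]
grip_width: 0.0749
```

Call:
play_rows(travel=[[0,0.5,-1.5],[0,0,-2.0],[0,0,-1.5],[0,0,0],[0,0,0]], rotation=[[0,0,0.012],[0,0,0],[0,0,0],[0,0,0],[0,0,0]], claw=[7.5,7.5,7.5,7.5,7.5])

```text
time_s: 25.45
position: [0.4423, 0.0628, 0.1274]
tool_rot: [[0.003, 1.0, -0.004], [-0.002, -0.004, -1.0], [-1.0, 0.003, 0.002]]
ft_force: [0.0, 0.2, 0.7]
grip_width: 0.0752
```

Call:
play_rows(travel=[[-0.2,0.3,-1.5],[0,0,-0.8],[0,0,0],[0,0,0]], rotation=[[0.002,0.003,0],[0,0,0],[0,0,0],[0,0,0]], claw=[7.5,7.5,7.5,7.5])

```text
time_s: 25.78
position: [0.4428, 0.0645, 0.1076]
tool_rot: [[0.006, 1.0, -0.005], [-0.001, -0.005, -1.0], [-1.0, 0.006, 0.001]]
ft_force: [-0.2, 0.1, 1.0]
grip_width: 0.0749
```

Call:
play_rows(travel=[[-0.3,0.15,-0.6],[0,0,0],[0,0,0],[0,0,0],[0,0,0],[0,0,0],[0,0,0],[0,0,0],[0,0,0],[0,0,0],[0,0,0]], rotation=[[0.001,0.006,0],[0,0,0],[0,0,0],[0,0,0],[0,0,0],[0,0,0],[0,0,0],[0,0,0],[0,0,0],[0,0,0],[0,0,0]], claw=[7.5,7.5,2.5,2.5,2.5,2.5,2.5,2.5,2.5,2.5,2.5])

```text
time_s: 26.7
position: [0.4407, 0.0658, 0.1036]
tool_rot: [[0.003, 1.0, -0.005], [-0.0, -0.005, -1.0], [-1.0, 0.003, 0.0]]
ft_force: [-1.0, -1.0, -0.5]
grip_width: 0.0363
```

Call:
play_rows(travel=[[0,0,1.5],[0,0,3.2],[0,0,3.5],[0,0,3.5],[0,0,3.2],[0,0,2.5],[0,0,0],[0,0,0]], rotation=[[0,0,0],[0,0,0],[0,0,0],[0,0,0],[0,0,0],[0,0,0],[0,0,0],[0,0,0]], claw=[2.5,2.5,2.5,2.5,2.5,2.5,2.5,2.5])

```text
time_s: 27.37
position: [0.4375, 0.0661, 0.2849]
tool_rot: [[-0.001, 1.0, -0.006], [0.0, -0.006, -1.0], [-1.0, -0.001, -0.0]]
ft_force: [-0.9, -0.1, -1.2]
grip_width: 0.036
```

Call:
play_rows(travel=[[0.6,-1.8,0],[1.1,-3.2,0.1],[1.2,-3.5,0.1],[1.2,-3.5,0.1],[1.2,-3.5,0.1],[1.2,-3.5,0.1],[1.2,-3.5,0.1],[1.2,-3.5,0.1],[1.2,-3.5,0.1],[0.8,-2.5,0.1],[0,0,0],[0,0,0]], rotation=[[0,0,0],[0,0,0],[0,0,0],[0,0,0],[0,0,0],[0,0,0],[0,0,0],[0,0,0],[0,0,0],[0,0,0],[0,0,0],[0,0,0]], claw=[2.5,2.5,2.5,2.5,2.5,2.5,2.5,2.5,2.5,2.5,2.5,2.5])

```text
time_s: 28.37
position: [0.5442, -0.2689, 0.2747]
tool_rot: [[-0.025, 1.0, -0.003], [0.016, -0.002, -1.0], [-1.0, -0.025, -0.016]]
ft_force: [0.9, 1.2, -0.3]
grip_width: 0.0364
```

Remaining: about +3.0 cm in x, −6.0 in y.

Call:
play_rows(travel=[[1.2,-2.5,0.2],[1.2,-2.4,0.2],[0.3,-0.7,0],[0,0,0],[0,0,0]], rotation=[[-0.016,-0.025,0],[0,0,0],[0,0,0],[0,0,0],[0,0,0]], claw=[2.5,2.5,2.5,2.5,2.5])

```text
time_s: 28.78
position: [0.5709, -0.3225, 0.2729]
tool_rot: [[-0.007, 1.0, 0.0], [0.007, 0.0, -1.0], [-1.0, -0.007, -0.007]]
ft_force: [-0.6, -0.3, 0.3]
grip_width: 0.036
```

Call:
play_rows(travel=[[0.3,-0.6,0],[0,0,0],[0,0,0]], rotation=[[-0.007,-0.007,0],[0,0,0],[0,0,0]], claw=[2.5,2.5,2.5])

```text
time_s: 29.03
position: [0.5738, -0.3258, 0.2727]
tool_rot: [[-0.001, 1.0, 0.003], [0.001, 0.003, -1.0], [-1.0, -0.001, -0.001]]
ft_force: [-0.3, 0.1, -0.7]
grip_width: 0.036
```

```bash
python3 snap.py side d12; python3 snap.py scene s12
python3 - <<'E'
import cv2
a=cv2.imread("pics/s12.png")[165:325,70:270]; a=cv2.resize(a,None,fx=2,fy=2,interpolation=cv2.INTER_CUBIC)
b=cv2.imread("pics/d12.png")[25:185,180:380]; b=cv2.resize(b,None,fx=2,fy=2,interpolation=cv2.INTER_CUBIC)
cv2.imwrite("pics/s12b.png",cv2.hconcat([a,b]))
E
```

```text
29.0333 [ 0.5738 -0.3258  0.2727] [-0.268  0.119 -0.73 ] 0.03595133504404295
29.0833 [ 0.5738 -0.3258  0.2728] [-0.0435 -0.7136 -0.8954] 0.0362298274452129
```

View pics/s12b.png

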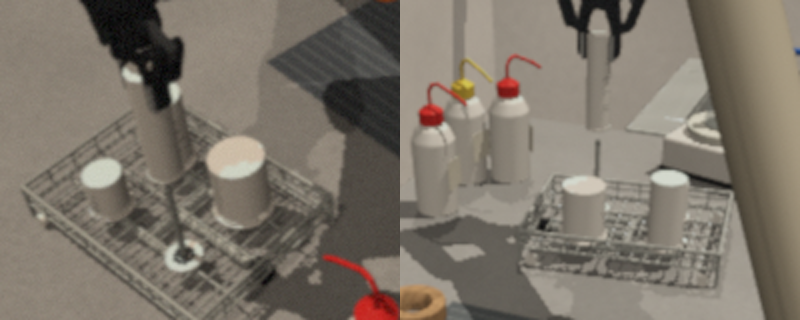

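Call:
play_rows(travel=[[0,-0.25,-1.2],[0,0,-1.0],[0,0,0],[0,0,0]], rotation=[[0,0,-0.003],[0,0,0],[0,0,0],[0,0,0]], claw=[2.5,2.5,2.5,2.5])

```text
time_s: 29.47
position: [0.5737, -0.3273, 0.2512]
tool_rot: [[0.001, 1.0, 0.001], [-0.001, 0.001, -1.0], [-1.0, 0.001, 0.001]]
ft_force: [0.5, -0.1, -0.0]
grip_width: 0.036
```

Call:
play_rows(travel=[[0,-0.1,-1.5],[0,0,-2.0],[-0.1,0,-2.0],[-0.1,0,-1.0],[0,0,0],[0,0,0]], rotation=[[0,0,0],[0,0,0],[0,0,0],[0,0,0],[0,0,0],[0,0,0]], claw=[2.5,2.5,2.5,2.5,2.5,2.5])

```text
time_s: 29.97
position: [0.5723, -0.328, 0.1875]
tool_rot: [[0.005, 1.0, 0.002], [-0.004, 0.002, -1.0], [-1.0, 0.005, 0.004]]
ft_force: [0.6, -0.5, -0.5]
grip_width: 0.0361
```

Call:
play_rows(travel=[[0.1,0,-1.3],[0,0,-1.5],[0,0,-1.2],[0,0,0],[0,0,0]], rotation=[[0.004,0.005,0],[0,0,0],[0,0,0],[0,0,0],[0,0,0]], claw=[2.5,2.5,2.5,2.5,2.5])

```text
time_s: 30.38
position: [0.5751, -0.3288, 0.1488]
tool_rot: [[0.005, 1.0, 0.002], [-0.004, 0.002, -1.0], [-1.0, 0.005, 0.004]]
ft_force: [-0.2, 0.0, 0.3]
grip_width: 0.0363
```

Call:
play_rows(travel=[[-0.2,0,-0.8],[0,0,0],[0,0,0],[0,0,0]], rotation=[[0.004,0.005,0],[0,0,0],[0,0,0],[0,0,0]], claw=[2.5,2.5,2.5,2.5])

```text
time_s: 30.72
position: [0.5737, -0.3294, 0.1421]
tool_rot: [[0.002, 1.0, 0.002], [-0.002, 0.002, -1.0], [-1.0, 0.002, 0.002]]
ft_force: [0.3, 0.2, -1.7]
grip_width: 0.036
```

Call:
play_rows(travel=[[-0.02,0.1,-0.4],[0,0,0],[0,0,0]], rotation=[[0.002,0.002,0],[0,0,0],[0,0,0]], claw=[2.5,2.5,2.5])

```text
time_s: 30.97
position: [0.5738, -0.3286, 0.1388]
tool_rot: [[0.001, 1.0, 0.002], [-0.001, 0.002, -1.0], [-1.0, 0.001, 0.001]]
ft_force: [0.3, 0.2, -1.1]
grip_width: 0.0362
```

Call:
play_rows(travel=[[-0.02,0,-0.15],[0,0,0],[0,0,0],[0,0,0],[0,0,0],[0,0,0],[0,0,0],[0,0,0]], rotation=[[0,0,0],[0,0,0],[0,0,0],[0,0,0],[0,0,0],[0,0,0],[0,0,0],[0,0,0]], claw=[2.5,2.5,2.5,4.2,5.2,6,6.5,6.5])

```text
time_s: 31.63
position: [0.5737, -0.3287, 0.1379]
tool_rot: [[0.002, 1.0, 0.002], [-0.002, 0.002, -1.0], [-1.0, 0.002, 0.002]]
ft_force: [-0.0, -0.3, 0.1]
grip_width: 0.0648
```

Call:
play_rows(travel=[[0,0,1.0],[0,0,2.5],[0,0,3.0],[0,0,3.0],[0,0,1],[-1.5,2,0],[-1.5,3,0],[-1.5,3,0],[-1,2,0],[0,0,0],[0,0,0]], rotation=[[0,0,0],[0,0,0],[0,0,0],[0,0,0],[0,0,0],[0,0,0],[0,0,0],[0,0,0],[0,0,0],[0,0,0],[0,0,0]], claw=[6.5,6.5,6.5,6.5,6.5,6.5,6.5,6.5,6.5,6.5,6.5])

```text
time_s: 32.55
position: [0.515, -0.225, 0.2553]
tool_rot: [[0.008, 1.0, 0.0], [-0.005, 0.0, -1.0], [-1.0, 0.008, 0.005]]
ft_force: [-0.5, -0.8, -0.3]
grip_width: 0.0648
```

```bash
python3 snap.py wrist w13; python3 snap.py side d13; python3 snap.py scene s13
python3 - <<'E'
import cv2
a=cv2.imread("pics/s13.png")[205:325,70:250]; a=cv2.resize(a,None,fx=4,fy=4,interpolation=cv2.INTER_CUBIC)
cv2.imwrite("pics/s13b.png",a)
b=cv2.imread("pics/d13.png")[65:185,210:370]; b=cv2.resize(b,None,fx=4,fy=4,interpolation=cv2.INTER_CUBIC)
cv2.imwrite("pics/d13b.png",b)
E
```

```text
32.55 [ 0.515  -0.225   0.2553] [-0.5041 -0.76   -0.3232] 0.06484810815382144
32.6 [ 0.5153 -0.2252  0.2554] [ 1.2162  0.5262 -0.1478] 0.06491008320596468
32.65 [ 0.5155 -0.2259  0.2549] [-0.2034 -0.0488  0.7662] 0.06472240882519817
```

View pics/s13b.png

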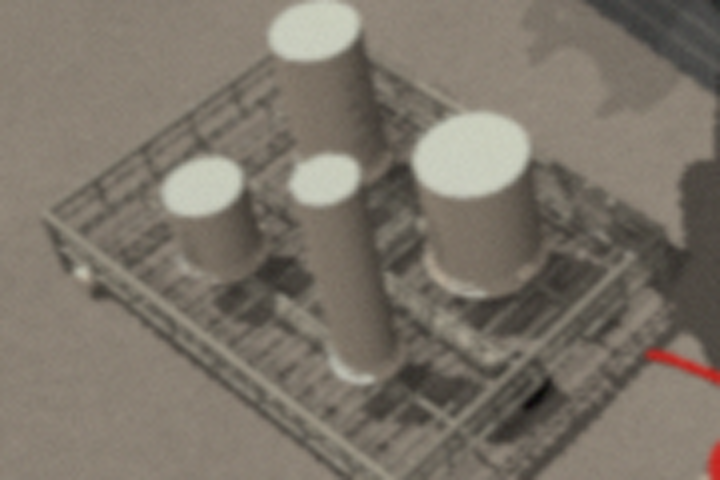

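View pics/d13b.png

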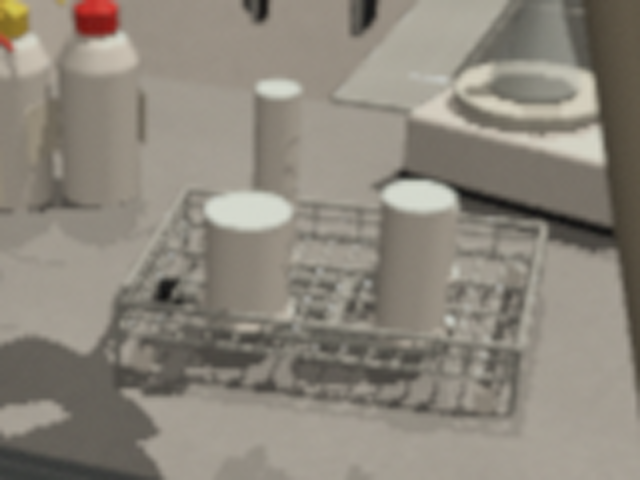

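View pics/w13.png

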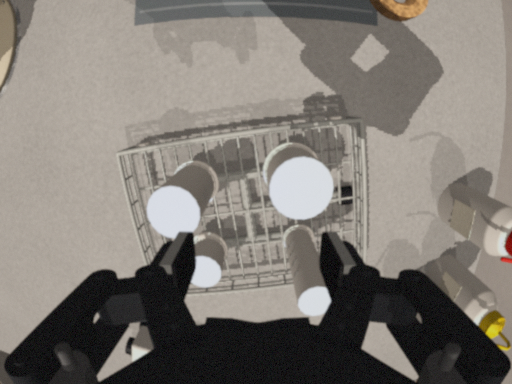

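View pics/s13.png

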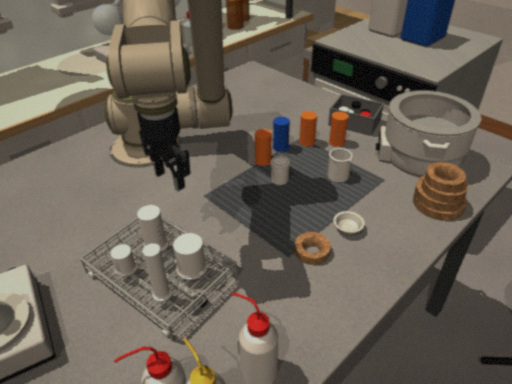

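Run:
```python
from h import *
F=dict(shortest=(.4494,-.3451),short=(.5611,-.2348),long=(.4372,-.2509),longest=(.5734,-.329))
S=dict(shortest=(203,186,.089),long=(316,30,.139),short=(472,154,.114),longest=(325,180,.174))
for k,(u,v,z) in S.items():
    p=plane('scene',u/4+70-.4,v/4+205-.4,z); print(k,p,(p-F[k])*1000)
D=dict(short=(249,211,.114),long=(420,196,.139),longest=(278,89,.174))
for k,(u,v,z) in D.items():
    q=S[k]; print(k,tri([ray('scene',q[0]/4+70-.4,q[1]/4+205-.4),ray('side',u/4+210-.4,v/4+65-.4)])[0],z)
```

```text
shortest [ 0.4502 -0.3472] [ 0.7539 -2.0866]
long [ 0.4368 -0.2511] [-0.391  -0.1844]
short [ 0.5613 -0.2351] [ 0.2475 -0.3363]
longest [ 0.5722 -0.329 ] [-1.1704 -0.0349]
short [ 0.5602 -0.2355  0.1142] 0.114
long [ 0.4351 -0.2516  0.1395] 0.139
longest [ 0.5716 -0.3294  0.1744] 0.174
```

```bash
python3 -c "
from rig import env
print(env.observe()['qvel']); print(env.close_job())"
```

```text
[-0.40108369  0.95548917  0.05156312 -0.11363007 -0.18579066  0.03856194]
the job is handed in; nothing more can be done
None
```

All four vessels are upside down over the nozzle of their size: small on the shortest, wide on the short, tall on the long, and the tube on the longest. The job was handed in at about 33 s.

- **Centring:** in the scene camera the wide and tall beakers measured within 0.5 mm of their disc centres and the tube about 1.2 mm off.
- **Small beaker:** the one disagreement. The scene camera put it about 2 mm off centre, while an earlier wrist view put it within about 1–2 mm. Its rim is inside the disc's 4 mm margin either way, so I left it.
- **Standing flat:** for the wide beaker, tall beaker and tube, top heights from two cameras matched full seating to within 0.5 mm. The small beaker's top could not be checked this way because it was hidden in the side view. It looked upright in the scene view.
- **Left alone:** the used beaker, the lidded jar and the blue and orange look-alikes were still standing in the last scene picture. I checked these by eye only.
- **Forces:** force readings at the end of each move stayed under 2 N. The gripper was open and clear above the basket at hand-in.

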